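Contact-free sensor check on the demo box

ROBOT

A 6-joint arm with a two-finger parallel gripper is mounted at the origin on the work surface. World frame = base frame: x ahead of the robot, y to its left, z up, the work surface at z = 0. Lengths are in mm, angles in degrees, forces in N, time in s.
With the tool pointing down it reaches from about 325 to 900 mm from the base axis. Payload 6.1 kg.
Tool frame: the origin (TCP) lies between the finger pads; the fingertips stand ctrl.nose_length ahead of it and the grasp point (between the pads) lies 5 mm behind it (ctrl.nose_length is the distance from the TCP to the fingertips, in mm); z points along the fingers, y is the direction in which the jaws open and shut (so a half turn about z gives the same grasp; the last joint's range is limited). The gripper opens to 85 mm and grips with 20 to 120 N. Pads are 22 mm wide; open, the fingers measure 114 mm over their backs; the gripper's body (76 mm by 85 mm) begins 54 mm behind the grasp point. The pads swing forward as they close: fully open they stand 13 mm farther back than shut.
Start: joints at [68.921, 12.628, 87.462, -0, 79.91, -7.225], TCP at [149.655, 606.811, 245.3] pointing down, gripper open.
Joint ranges: [-170.65, 170.65], [-52.31, 119.04], [5.05, 147.46], [-71.25, 251.25], [11.57, 151.72], [-153.62, 153.62]. Speed limits (degrees/s): [147.25, 147.25, 172.46, 180, 180, 180].

INTERFACE

Orientations are given as a 3x3 rotation matrix whose columns are the frame's x, y, z axes.
In Python, from plant import ctrl gives the robot as it stands.
- The arm moves only by the tool play_rows, never from a script. Its argument "steps" is a list that holds one entry, the list of rows, each a list of 6 numbers: the shift along the tool's x, y, z normalised to -1 to 1, where 1 is 0.15 m, then the turn, a rotation vector about the tool's x, y, z normalised to -1 to 1, where 1 is 0.12 rad. A call has 1 to 20 rows; each row shifts and turns the commanded pose from where the row before left it, along the tool's axes as they then stand; what a row does not reach is not made up. A row lasts 1/12 s, in which the tool goes at most 41.7 mm and 7.16 degrees, less where a joint would pass 70% of its speed; a pose out of reach is approached as far as the arm can. A call with a number of a shift or a turn outside -1 to 1 is refused whole. A call with a gripper value outside its range is refused whole. "claw" is the opening, from 0 (shut) to 1 (fully open), set as the call begins (left out, the last holds). The fingers move at their own pace and stop on an object; the grip force is fixed at half the most. Time passes only in rows, so rows that do not move let the fingers close. It gives the time, the measured TCP pose, the force and the opening at its end, in the units of the state.
- ctrl.read_state(): the state, without advancing time (a new reading comes with each control period).
- ctrl.grab_frame(name): name is "scene" or "top" or "wrist"; returns the picture (400x640x3 uint8, blue, green, red); there is no depth.
- ctrl.camera_model(name): a dict with "intrinsics" (3x3 intrinsics, pixels), "rvec" (rotation vector, rad) and "tvec" (3), from world to camera coordinates, as OpenCV has them. Camera axes: x right, y down, z forward; pixel columns grow to the right and rows downward; lengths in mm; the calibration is good to about 2 mm. A picture is of the moment at which its call begins: read the wrist's pose just before it. camera_model takes no time and is no camera call; for the wrist camera it gives the pose at the moment of the call.
- ctrl.finish_job(): hands the job in, once; it reports no verdict.
The state is a dict: "time": time; "joints": joint angles; "qd": joint speeds; "joint_efforts": joint torques, N m; "position": TCP position; "ee_rot": TCP orientation; "ft_force": force on the tool from outside, world axes, zero at the start; "ft_torque": the same for the moment, N m; "finger_gap": finger opening in mm.
Only numpy, scipy, OpenCV 4.12 (cv2) and the standard library are available. Lean on these libraries where they do the work, as an engineer would, in place of code of your own. Each camera call takes 0.05 s, during which the arm holds its last target. There are 200 camera calls.

TASK

Check the sensors on the cardboard demo box with the fingertips, without touching any of them: point at the two-eyed distance sensor from about 2 cm above it and stay there for two seconds, then do the same over the domed motion sensor. Then press the larger of the two buttons on the controller board fully down to save the readings, and let it go. Do not point at the third sensor (a single flat can), do not press the small button, and leave everything else where it stands.

Things in the scene. Friction and masses are not known exactly. Their poses are not given: they have to be found in the camera images.
- demo_box: Plain cardboard box, 200 (x) by 340 (y) by 80 mm high, fixed; origin at the centre of its underside; the sensors stand on its flat top at 80 mm.
- twin_face (a point): Distance sensor: two round metal eyes of 24 mm diameter, 36 mm between centres, on a blue board 34 (x) by 66 mm (y), loose on the demo box in one of three places in a row. This point: 18 mm above the underside, level with the tops of the eyes, half-way between them. Point with the middle between the fingertips within 18 mm sideways of it, the tips 2 to 43 mm above it (20 ideal).
- dome_face (a point): Motion sensor: one white dome of 31 mm diameter, on a blue board 34 (x) by 44 mm (y), loose on the demo box in one of three places in a row. This point: 24 mm above the underside, at the very top of the dome. Point with the middle between the fingertips within 18 mm sideways of it, the tips 2 to 43 mm above it (20 ideal).
- can_face (a point): Third sensor, to be left alone: one flat-topped metal can of 28 mm diameter, on a blue board 34 (x) by 44 mm (y), loose on the demo box in one of three places in a row. This point: 18 mm above the underside, at the middle of the can's top. The middle between the fingertips must never come within 18 mm sideways of it while the tips are less than 43 mm above it.
- controller: Controller: flat circuit board on a grey base, 80 (x) by 130 (y) mm, board top 23 mm above the table, fixed on the table; origin at the centre of its underside.
- save_top (a point): Top centre of the cap of the larger push button (cap 28 mm diameter), 32 mm towards -y of the controller's centre in its own frame; pressed straight down.
- save (a joint): Travel of the larger button, 0 = up, 0.006 m = fully down; a spring of about 5 N at full travel returns it.
- clear_top (a point): Top centre of the cap of the small push button (cap 14 mm diameter), 34 mm towards +y of the controller's centre in its own frame. Not to be pressed.
- clear (a joint): Travel of the small button, 0 = up, 0.006 m = fully down, spring return.
- battery_mid (a point): Centre of a standing battery cell, 26 mm diameter, 50 mm high, loose on the demo box. Bystander.
- capacitor_mid (a point): Centre of a standing capacitor, 22 mm diameter, 35 mm high, loose on the demo box. Bystander.
- brick_mid (a point): Centre of a black power brick, 50 by 110 by 32 mm, on the table. Bystander.
- tube_mid (a point): Centre of a clear plastic tube standing on the table, 44 mm diameter, 110 mm high. Bystander.
- mouse_mid (a point): Centre of a computer mouse, 105 by 58 by 31 mm. Bystander.
- tape_mid (a point): Centre of a roll of tape lying flat, 96 mm diameter, 25 mm high. Bystander.
- jar_mid (a point): Centre of a jar, 60 mm diameter, 75 mm high. Bystander.
- screwdriver_grip (a point): Grip of a screwdriver lying on the table. Bystander.
- twin: The two-eyed distance sensor itself (40 g); origin at the centre of its underside.
- dome: The domed motion sensor itself (40 g); origin at the centre of its underside.
- can: The third sensor itself (40 g); origin at the centre of its underside.
There are look-alikes about, which are no part of the job. Leave any green, pink or red look-alike of the dome alone.

How it is judged (in metres and radians):
On the way, in this order (a step that is already met when the one before it is completed fails the run):
1. the fingertips dwell just above the two-eyed sensor (horizontal distance between the grasp point and twin_face below 0.018 m and z of the grasp point in the frame of twin_face between 0.021 and 0.062 m), for 1.8 s.
2. the fingertips dwell just above the domed sensor (horizontal distance between the grasp point and dome_face below 0.018 m and z of the grasp point in the frame of dome_face between 0.021 and 0.062 m), for 1.8 s.
3. the larger button is pressed down (value of joint save above 0.005 m), for 0.1 s.
At the end, for the whole second after the job is handed in: Both buttons are up again (under 1.5 mm of travel), the three sensors are within 6 mm and all bystanders within 15 mm of where they started (value of joint each of save, clear below 0.0015 m and distance of each of twin_face, dome_face, can_face from where it was at the start of the episode below 0.006 m and distance of each of battery_mid, capacitor_mid, brick_mid, tube_mid, mouse_mid, tape_mid, jar_mid, screwdriver_grip from where it was at the start of the episode below 0.015 m); the robot touches nothing.
It fails at once if a sensor is touched (contact force between any of the fingers, the arm and twin above 0.3 N or contact force between any of the fingers, the arm and dome above 0.3 N or contact force between any of the fingers, the arm and can above 0.3 N).
It fails at once if a sensor is shifted or lifted (distance of any of twin_face, dome_face, can_face from where it was at the start of the episode above 0.006 m).
It fails at once if the fingertips point at the third sensor from close above (horizontal distance between the grasp point and can_face below 0.018 m and z of the grasp point in the frame of can_face below 0.062 m).
It fails at once if the small button is pressed (value of joint clear above 0.003 m).
It fails at once if a bystander is pushed, tipped or lifted by more than 15 mm (distance of any of battery_mid, capacitor_mid, brick_mid, tube_mid, mouse_mid, tape_mid, jar_mid, screwdriver_grip from where it was at the start of the episode above 0.015 m).
It also fails if it takes over 53 s, if anything falls off the work surface, if the arm or the gripper's body presses on something with over 40 N, if the wrist force passes 120 N, or if a joint passes its speed limit or range.

## Working session

There is one attempt and no reset: what is moved stays moved. The work goes in short steps, Python scripts to look and compute and a tool call to move; the robot and the scene stay as the last step left them, time stands still between calls to the robot, and variables do not carry over. Pictures are saved under pics/ and viewed, about 8 in all and at most 12, crops included, and the job is handed in when it is done.

Besides the shell and the picture viewer there is one more tool, called as name([rows], argument=value, ...), one row to a line, values as JSON. play_rows: Moves the arm, as the interface text tells. Scaled input: -1 to 1 covers 0.15 m each way for a shift and 0.12 rad each way for a turn. Its arguments: {"type":"object","properties":{"steps":{"type":"array","items":{"type":"array","items":{"type":"array","items":{"type":"number","minimum":-1,"maximum":1}}}},"claw":{"type":"number"}},"required":["steps"]}

```bash
mkdir -p pics; ls
cat > h.py <<'E'
import numpy as np, cv2
from plant import ctrl
def cam(n):
    m=ctrl.camera_model(n); K=np.array(m["intrinsics"],float).reshape(3,3)
    R=cv2.Rodrigues(np.array(m["rvec"],float))[0]; t=np.array(m["tvec"],float).ravel()
    return K,R,t
def ray(c,u,v):
    K,R,t=c; d=R.T@np.linalg.inv(K)@[u,v,1]; return -R.T@t,d/np.linalg.norm(d)
def plane(c,u,v,z):
    o,d=ray(c,u,v); return o+d*(z-o[2])/d[2]
def proj(c,p):
    K,R,t=c; q=K@(R@np.array(p,float)+t); return q[:2]/q[2]
def tri(c1,p1,c2,p2):
    o1,d1=ray(c1,*p1); o2,d2=ray(c2,*p2)
    s=np.linalg.lstsq(np.c_[d1,-d2],o2-o1,rcond=None)[0]
    a,b=o1+s[0]*d1,o2+s[1]*d2; return (a+b)/2,np.linalg.norm(a-b)
E
python3 - <<'E'
from h import *
np.set_printoptions(precision=3,suppress=True)
s=ctrl.read_state(); print(s["time"],s["position"],s["ee_rot"],s["finger_gap"],ctrl.nose_length)
for n in ("scene","top","wrist"):
    cv2.imwrite(f"pics/{n}0.png",ctrl.grab_frame(n)); c=cam(n); print(n,-c[1].T@c[2],c[1][2],c[0][0,0])
E
```

```text
pics
0.0 [149.45  606.269 244.198] [[-0.971  0.239 -0.001]
 [ 0.239  0.971 -0.002]
 [ 0.    -0.002 -1.   ]] 85.46867797731751 14.0
scene [1628.467  265.63  1256.084] [-0.663 -0.162 -0.731] 493.5319168623049
top [ 348.112   28.029 1186.914] [ 0.199  0.007 -0.98 ] 415.28473930007897
wrist [ 85.074 622.796 372.78 ] [ 0.256 -0.064 -0.965] 305.21701332729856
```

View pics/top0.png

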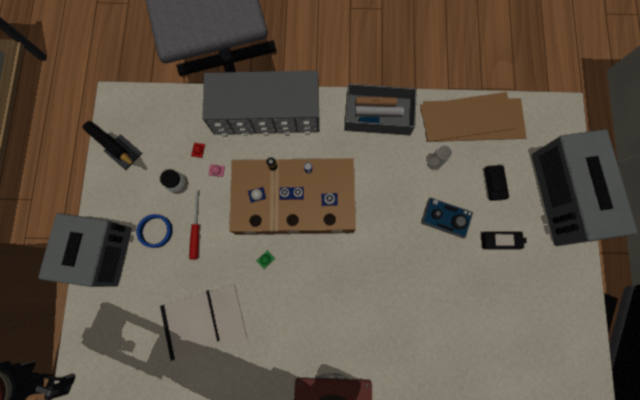

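View pics/scene0.png

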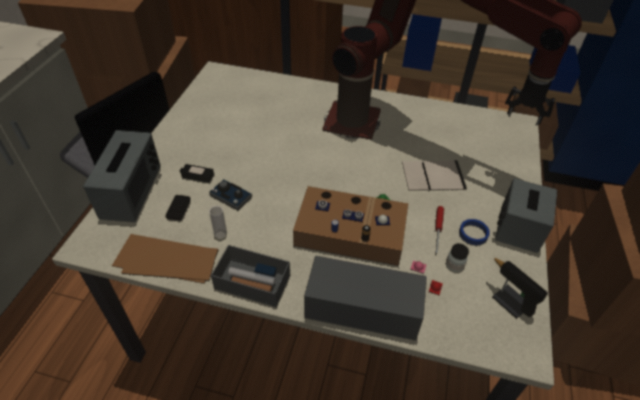

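Top view: the box spans (231-355, 159-233). Its sensors are at (257,195), (291,193, which looks like two eyes) and (330,199). The controller is at (447,217), and green, pink and red look-alikes lie off the box. I'll enlarge the box and the controller in both views.

Run:
```python
from h import *
t=cv2.imread("pics/top0.png"); s=cv2.imread("pics/scene0.png")
f=lambda i,x,y,w,h,W,H:cv2.convertScaleAbs(cv2.resize(i[y:y+h,x:x+w],(W,H),interpolation=cv2.INTER_CUBIC),alpha=1.6)
a=np.hstack([f(t,225,150,140,90,467,300),f(t,415,190,70,60,333,300)])
b=np.hstack([f(s,290,185,125,80,467,300),f(s,205,170,55,50,333,300)])
cv2.imwrite("pics/crop.png",np.vstack([a,b]))
```

```text
(no output)
```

View pics/crop.png

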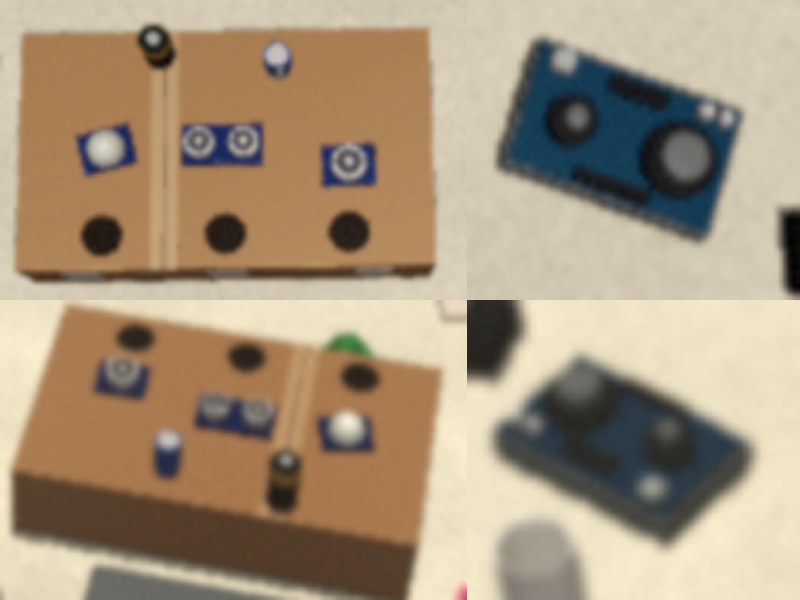

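The crop settles it. On the box, the dome is at top (256.5,194), the twin at (291,192) and the can at (329,198). On the controller, the larger button (SAVE) is at top (461.5,221) and the small one at (438,214). Next I triangulate.

Run:
```python
from h import *
np.set_printoptions(precision=1,suppress=True)
T,S=cam("top"),cam("scene")
P=dict(dome=((256.5,194.1),(383.1,219.1),104),twin=((291.3,192.3),(353.4,213.9),98),can=((329.3,198.3),(322.7,204.2),98),
save=((461.5,221),(223.8,183.7),35),clear=((438.1,213.6),(238.1,191.7),33))
for k,(a,b,z) in P.items(): print(k,*tri(T,a,S,b),plane(T,*a,z),plane(S,*b,z))
for p in [(272,160),(308,166)]: print(plane(T,*p,125))
for p in [(231,159),(355,159),(356,231),(230,231)]: print(plane(T,*p,80))
W=cam("wrist"); st=ctrl.read_state(); R=np.array(st["ee_rot"])
print("cam in tool",R.T@(-W[1].T@W[2]-st["position"]), "axes",(R.T@W[1].T))
```

```text
dome [584.8 221.4  88.3] 1.8249649457529065 [581.5 217.7 104. ] [598.6 222.9 104. ]
twin [591.5 127.1  91.1] 1.8079992024300104 [590.2 125.6  98. ] [597.5 128.8  98. ]
can [577.7  23.5  91.1] 0.9399667385114464 [576.3  23.1  98. ] [583.9  25.4  98. ]
save [ 532.6 -344.1   40.7] 5.639632240377173 [ 534.1 -348.9   35. ] [ 527.8 -343.9   35. ]
clear [ 552.7 -282.1   37.6] 2.3736953575997406 [ 553.8 -284.6   33. ] [ 548.8 -282.9   33. ]
[670.9 178.2 125. ]
[656.8  81.8 125. ]
[684.6 298.6  80. ]
[693.4 -45.7  80. ]
[492.4 -50.6  80. ]
[483.7 287.   80. ]
cam in tool [  66.5    0.3 -128.3] axes [[ 0.  -1.  -0.3]
 [ 1.   0.   0. ]
 [-0.  -0.3  1. ]]
```

The heights come out about 7-15 mm off the text and the gaps are small, so the coarse triangulation is good enough for identity and layout. I'll move the wrist camera over the box to refine it, with the claw shut.

play_rows([
  [[0, 0, -0.2, 0, 0, 0], [0, 0, -0.2, 0, 0, 0], [-0.21, -0.132, 0, 0, 0, 0], [-0.21, -0.132, 0, 0, 0, 0], [-0.21, -0.132, 0, 0, 0, 0], [-0.21, -0.132, 0, 0, 0, 0], [-0.21, -0.132, 0, 0, 0, 0], [-0.21, -0.132, 0, 0, 0, 0], [-0.21, -0.132, 0, 0, 0, 0], [-0.21, -0.132, 0, 0, 0, 0], [-0.21, -0.132, 0, 0, 0, 0], [-0.21, -0.132, 0, 0, 0, 0], [-0.21, -0.132, 0, 0, 0, 0], [-0.21, -0.132, 0, 0, 0, 0], [-0.21, -0.132, 0, 0, 0, 0], [-0.21, -0.132, 0, 0, 0, 0], [-0.21, -0.132, 0, 0, 0, 0], [-0.21, -0.132, 0, 0, 0, 0], [0, 0, 0, 0, 0, 0], [0, 0, 0, 0, 0, 0]],
], claw=0)

```text
time: 1.82
position: [563.9, 176.8, 304.4]
ee_rot: [[-0.97, 0.243, -0.002], [0.243, 0.97, -0.0], [0.001, -0.001, -1.0]]
ft_force: [-0.6, 0.0, -0.0]
finger_gap: -0.0
```

```bash
cat > snap.py <<'E'
import sys,pickle
from h import *
np.set_printoptions(precision=3,suppress=True)
n=sys.argv[1]; s=ctrl.read_state(); c=cam("wrist"); f=ctrl.grab_frame("wrist")
cv2.imwrite(f"pics/{n}.png",f); pickle.dump(c,open(f"pics/{n}.pkl","wb")); print(s["time"],s["position"],s["ee_rot"],s["finger_gap"],s["ft_force"])
E
python3 snap.py w1
```

```text
1.8167 [563.868 176.795 304.417] [[-0.97   0.243 -0.002]
 [ 0.243  0.97  -0.   ]
 [ 0.001 -0.001 -1.   ]] -0.024338215977924158 [-0.555  0.007 -0.028]
```

View pics/w1.png

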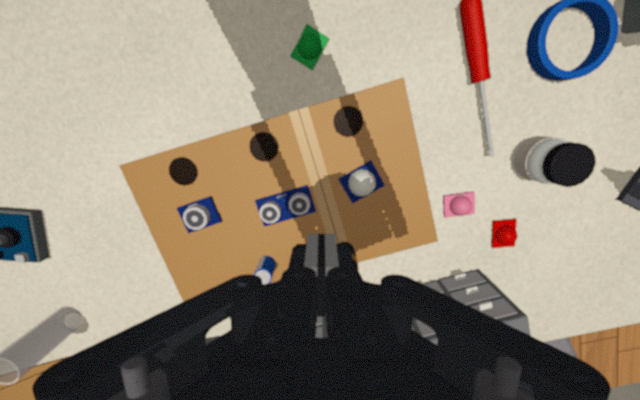

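Wrist view 1: twin eyes at (270,212) and (299,203), dome at (362,181), can at (197,215). I'll take a second view from lower down and to the side.

play_rows([
  [[0.016, -0.158, 0.164, 0, 0, 0], [0.016, -0.158, 0.164, 0, 0, 0], [0.016, -0.158, 0.164, 0, 0, 0], [0, 0, 0, 0, 0, 0], [0, 0, 0, 0, 0, 0]],
])

```text
time: 2.28
position: [537.0, 111.8, 229.8]
ee_rot: [[-0.971, 0.239, -0.004], [0.239, 0.971, 0.0], [0.004, -0.001, -1.0]]
ft_force: [0.1, 0.0, 0.5]
finger_gap: 0.1
```

```bash
python3 snap.py w2
cat > blobs.py <<'E'
import sys,pickle
from h import *
# pale low-saturation blobs seated on navy boards
for n in sys.argv[1:]:
    f=cv2.imread(f"pics/{n}.png"); h=cv2.cvtColor(f,cv2.COLOR_BGR2HSV)
    navy=cv2.inRange(h,(105,120,30),(130,255,255))
    hull=np.zeros_like(navy)
    cs,_=cv2.findContours(cv2.morphologyEx(navy,cv2.MORPH_CLOSE,np.ones((7,7))),cv2.RETR_EXTERNAL,cv2.CHAIN_APPROX_NONE)
    for k in cs:
        if 300<cv2.contourArea(k)<9000:
            m=np.zeros_like(navy); cv2.fillPoly(m,[cv2.convexHull(k)],255)
            pale=cv2.bitwise_and(m,cv2.inRange(h,(0,0,60),(179,110,255)))
            es=[e for e in cv2.findContours(pale,cv2.RETR_EXTERNAL,cv2.CHAIN_APPROX_NONE)[0] if cv2.contourArea(e)>60]
            print(n,"board",np.round(cv2.minAreaRect(k)[0],1),np.round(cv2.minAreaRect(k)[1],1),[(np.round(cv2.minEnclosingCircle(e)[0],1).tolist(),round(cv2.minEnclosingCircle(e)[1],1)) for e in es])
E
python3 blobs.py w1 w2
```

```text
2.2833 [536.999 111.81  229.849] [[-0.971  0.239 -0.004]
 [ 0.239  0.971  0.   ]
 [ 0.004 -0.001 -1.   ]] 0.125126431572387 [0.05  0.031 0.479]
w1 board [285.2 205.4] [26.  53.3] [([269.8, 211.4], 11.3), ([299.9, 204.0], 12.6)]
w1 board [572.5  39.5] [79. 89.] [([570.0, 39.0], 32.4)]
w2 board [241.6 248.3] [31.9 45.2] [([238.7, 251.1], 16.8)]
w2 board [348.9 237.7] [32.2 66.1] [([333.5, 238.5], 10.5), ([367.2, 236.3], 14.6)]
w2 board [444.5 209.3] [32.7 47.1] [([447.6, 211.9], 19.1)]
```

View pics/w2.png

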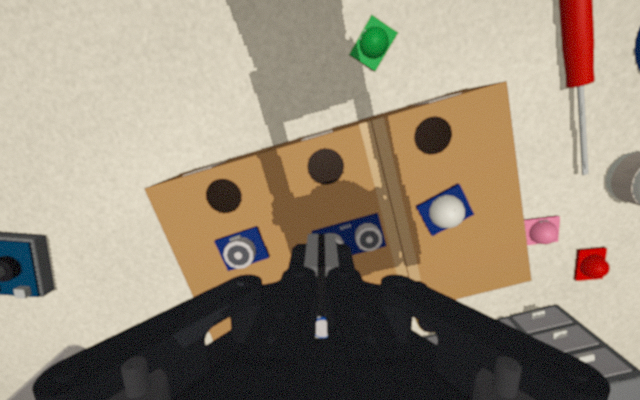

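Wrist view 2: +y twin eye at (369,237), the other eye hidden by the fingers; dome at (448,211), can at (239,252).

Run:
```python
from h import *; import pickle
np.set_printoptions(precision=1,suppress=True)
A,B=[pickle.load(open(f"pics/w{i}.pkl","rb")) for i in (1,2)]; T=cam("top")
for n,a,b,t,z in [("eye",(299.5,203.5),(369,237),None,98),("eyeL",(269.8,211.6),None,None,98),("dome",(362,181),(448,211),(256.5,194.1),95),("can",(196.5,215),(239,252),(329.3,198.3),98)]:
    print(n,plane(A,*a,z), *(() if b is None else (plane(B,*b,z),*tri(A,a,B,b))), *(() if t is None else (plane(T,*t,z),)))
```

```text
eye [588.3 145.8  98. ] [587.6 145.   98. ] [589.4 145.2  94. ] 0.07666990204511603
eyeL [589.4 110.1  98. ]
dome [580.7 220.8  95. ] [581.2 219.6  95. ] [581.7 220.7  92.6] 1.0844349254133043 [583.5 219.3  95. ]
can [572.9  26.8  98. ] [573.4  24.9  98. ] [574.   24.5  95. ] 1.7005309118662104 [576.3  23.1  98. ]
```

Checks pass: the eyes are 35.7 mm apart (36 expected), all points sit on the box top, and the two views agree within 2 mm. Twin is (589, 127.7, 98) and dome (581.5, 220, 104). Moving over the twin, TCP to z of about 133.

play_rows([
  [[-0.156, 0.093, 0, 0, 0, 0], [-0.156, 0.093, 0, 0, 0, 0], [0, 0, 0, 0, 0, 0], [0, 0, 0.213, 0, 0, 0], [0, 0, 0.213, 0, 0, 0], [0, 0, 0.213, 0, 0, 0], [0, 0, 0, 0, 0, 0], [0, 0, 0, 0, 0, 0], [0, 0, 0, 0, 0, 0]],
])

```text
time: 3.08
position: [592.7, 128.1, 138.5]
ee_rot: [[-0.971, 0.238, 0.004], [0.238, 0.971, 0.0], [-0.003, 0.001, -1.0]]
ft_force: [1.5, -0.2, 0.6]
finger_gap: 0.0
```

play_rows([
  [[0.023, 0, 0.03, 0, 0, 0], [0, 0, 0, 0, 0, 0], [0, 0, 0, 0, 0, 0], [0, 0, 0, 0, 0, 0], [0, 0, 0, 0, 0, 0], [0, 0, 0, 0, 0, 0], [0, 0, 0, 0, 0, 0], [0, 0, 0, 0, 0, 0], [0, 0, 0, 0, 0, 0], [0, 0, 0, 0, 0, 0], [0, 0, 0, 0, 0, 0], [0, 0, 0, 0, 0, 0], [0, 0, 0, 0, 0, 0], [0, 0, 0, 0, 0, 0], [0, 0, 0, 0, 0, 0], [0, 0, 0, 0, 0, 0], [0, 0, 0, 0, 0, 0], [0, 0, 0, 0, 0, 0], [0, 0, 0, 0, 0, 0], [0, 0, 0, 0, 0, 0]],
])

```text
time: 4.75
position: [587.9, 127.9, 131.1]
ee_rot: [[-0.971, 0.239, -0.0], [0.239, 0.971, -0.0], [0.0, -0.0, -1.0]]
ft_force: [0.0, 0.4, 0.5]
finger_gap: -0.1
```

```bash
python3 snap.py w3
python3 - <<'E'
from h import *
f=cv2.imread("pics/w3.png")[150:330,200:480]; t=ctrl.grab_frame("scene")[170:270,290:420]
cv2.imwrite("pics/c3.png",np.hstack([cv2.resize(f,(440,283)),cv2.convertScaleAbs(cv2.resize(t,(360,283)),alpha=1.6)]))
E
```

```text
4.75 [587.89  127.936 131.142] [[-0.971  0.239 -0.   ]
 [ 0.239  0.971 -0.   ]
 [ 0.    -0.    -1.   ]] -0.09069729557669802 [0.043 0.431 0.538]
```

View pics/c3.png

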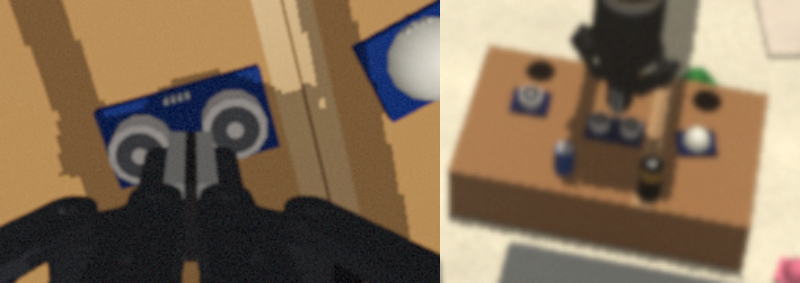

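The crop shows the fingertips centred between the two eyes, in mid-air above the board. Hold a little longer, then hop to the dome.

play_rows([
  [[0, 0, 0, 0, 0, 0], [0, 0, 0, 0, 0, 0], [0, 0, 0, 0, 0, 0], [0, 0, 0, 0, 0, 0], [0, 0, 0, 0, 0, 0], [0, 0, 0, 0, 0, 0], [0, 0, 0, 0, 0, 0], [0, 0, 0, 0, 0, 0], [0, 0, -0.2, 0, 0, 0], [0, 0, -0.2, 0, 0, 0], [0.063, 0.195, 0, 0, 0, 0], [0.063, 0.195, 0, 0, 0, 0], [0.063, 0.195, 0, 0, 0, 0], [0, 0, 0, 0, 0, 0], [0, 0, 0.173, 0, 0, 0], [0, 0, 0.173, 0, 0, 0], [0, 0, 0, 0, 0, 0], [0, 0, 0, 0, 0, 0], [0, 0, 0, 0, 0, 0]],
])

```text
time: 6.43
position: [581.9, 219.8, 140.3]
ee_rot: [[-0.971, 0.24, 0.001], [0.24, 0.971, 0.0], [-0.001, 0.0, -1.0]]
ft_force: [0.8, -0.2, 0.8]
finger_gap: -0.0
```

play_rows([
  [[0, 0, 0, 0, 0, 0], [0, 0, 0, 0, 0, 0], [0, 0, 0, 0, 0, 0]],
])

```text
time: 6.68
position: [582.3, 220.0, 140.8]
ee_rot: [[-0.971, 0.24, 0.002], [0.24, 0.971, 0.001], [-0.002, 0.001, -1.0]]
ft_force: [0.6, -0.3, -0.1]
finger_gap: 0.1
```

```bash
python3 snap.py w4
python3 - <<'E'
from h import *
f=cv2.imread("pics/w4.png")[150:330,200:480]; t=ctrl.grab_frame("scene")[170:270,290:420]
cv2.imwrite("pics/c4.png",np.hstack([cv2.resize(f,(440,283)),cv2.convertScaleAbs(cv2.resize(t,(360,283)),alpha=1.6)]))
E
```

```text
6.6833 [582.306 219.982 140.845] [[-0.971  0.24   0.002]
 [ 0.24   0.971  0.001]
 [-0.002  0.001 -1.   ]] 0.05030690676897488 [ 0.552 -0.3   -0.123]
```

View pics/c4.png

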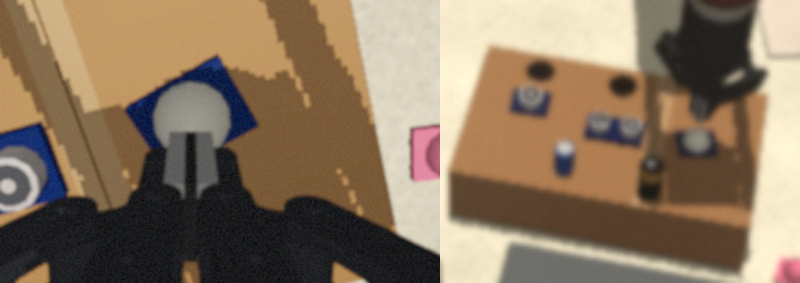

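The fingertips are centred over the white dome, clear of it. Hold two seconds, then rise and travel to the controller.

play_rows([
  [[0, 0, 0, 0, 0, 0], [0, 0, 0, 0, 0, 0], [0, 0, 0, 0, 0, 0], [0, 0, 0, 0, 0, 0], [0, 0, 0, 0, 0, 0], [0, 0, 0, 0, 0, 0], [0, 0, 0, 0, 0, 0], [0, 0, 0, 0, 0, 0], [0, 0, 0, 0, 0, 0], [0, 0, 0, 0, 0, 0], [0, 0, 0, 0, 0, 0], [0, 0, 0, 0, 0, 0], [0, 0, 0, 0, 0, 0], [0, 0, 0, 0, 0, 0], [0, 0, 0, 0, 0, 0], [0, 0, 0, 0, 0, 0], [0, 0, 0, 0, 0, 0], [0, 0, 0, 0, 0, 0], [0, 0, 0, 0, 0, 0], [0, 0, 0, 0, 0, 0]],
])

```text
time: 8.45
position: [581.4, 219.9, 139.3]
ee_rot: [[-0.971, 0.239, 0.0], [0.239, 0.971, 0.0], [-0.0, 0.0, -1.0]]
ft_force: [-0.3, 0.0, -0.1]
finger_gap: -0.1
```

play_rows([
  [[0, 0, 0, 0, 0, 0], [0, 0, 0, 0, 0, 0], [0, 0, 0, 0, 0, 0], [0, 0, 0, 0, 0, 0], [0, 0, 0, 0, 0, 0], [0, 0, -0.2, 0, 0, 0], [0, 0, -0.2, 0, 0, 0], [0, 0, -0.2, 0, 0, 0], [0, 0, -0.2, 0, 0, 0]],
])

```text
time: 9.2
position: [581.1, 219.9, 260.4]
ee_rot: [[-0.971, 0.239, -0.0], [0.239, 0.971, -0.0], [0.0, -0.0, -1.0]]
ft_force: [-0.3, 1.1, -0.3]
finger_gap: -0.2
```

play_rows([
  [[-0.022, -0.231, 0, 0, 0, 0], [-0.022, -0.231, 0, 0, 0, 0], [-0.022, -0.231, 0, 0, 0, 0], [-0.022, -0.231, 0, 0, 0, 0], [-0.022, -0.231, 0, 0, 0, 0], [-0.022, -0.231, 0, 0, 0, 0], [-0.022, -0.231, 0, 0, 0, 0], [-0.022, -0.231, 0, 0, 0, 0], [-0.022, -0.231, 0, 0, 0, 0], [-0.022, -0.231, 0, 0, 0, 0], [-0.022, -0.231, 0, 0, 0, 0], [-0.022, -0.231, 0, 0, 0, 0], [-0.022, -0.231, 0, 0, 0, 0], [-0.022, -0.231, 0, 0, 0, 0], [-0.022, -0.231, 0, 0, 0, 0], [-0.022, -0.231, 0, 0, 0, 0], [0, 0, 0, 0, 0, 0], [0, 0, 0, 0, 0, 0], [0, 0, 0, 0, 0, 0]],
])

```text
time: 10.78
position: [499.8, -330.7, 259.0]
ee_rot: [[-0.971, 0.24, -0.0], [0.24, 0.971, 0.001], [0.0, 0.001, -1.0]]
ft_force: [0.0, 1.0, -0.3]
finger_gap: 0.1
```

```bash
python3 snap.py w5
```

```text
10.7833 [ 499.779 -330.669  258.992] [[-0.971  0.24  -0.   ]
 [ 0.24   0.971  0.001]
 [ 0.     0.001 -1.   ]] 0.08147593469204854 [ 0.001  1.043 -0.335]
```

play_rows([
  [[0.05, 0.15, 0.2, 0, 0, 0], [0.05, 0.15, 0.2, 0, 0, 0], [0, 0, 0.1, 0, 0, 0], [0, 0, 0, 0, 0, 0], [0, 0, 0, 0, 0, 0], [0, 0, 0, 0, 0, 0]],
])

```text
time: 11.33
position: [497.3, -283.9, 186.1]
ee_rot: [[-0.971, 0.238, 0.002], [0.238, 0.971, -0.002], [-0.003, -0.001, -1.0]]
ft_force: [-0.6, -0.3, 0.2]
finger_gap: 0.0
```

```bash
python3 snap.py w6; python3 -c "
from h import *
cv2.imwrite('pics/c56.png',np.hstack([cv2.resize(cv2.imread(f'pics/w{i}.png')[60:300,160:480],(400,300)) for i in (5,6)]))"
```

```text
11.3333 [ 497.29  -283.921  186.142] [[-0.971  0.238  0.002]
 [ 0.238  0.971 -0.002]
 [-0.003 -0.001 -1.   ]] 0.04190278316688837 [-0.562 -0.342  0.233]
```

View pics/c56.png

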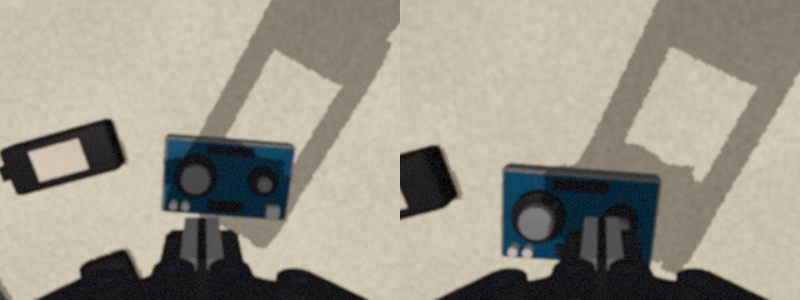

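Left (w5): large cap at (316,203), small cap at (371,207). Right (w6): large cap at (268,238).

Run:
```python
from h import *; import pickle
np.set_printoptions(precision=1,suppress=True)
c={i:pickle.load(open(f"pics/w{i}.pkl","rb")) for i in (5,6)}
p={5:(316,203),6:(268,238)}
for i in (5,6):
    h=cv2.cvtColor(cv2.imread(f"pics/w{i}.png"),cv2.COLOR_BGR2HSV); u,v=p[i]; r=16
    m=cv2.inRange(h[v-r:v+r,u-r:u+r],(0,0,95),(179,70,255)); n,l,s,k=cv2.connectedComponentsWithStats(m)
    j=l[r,r]; print(i,s[j],k[j]+[u-r,v-r]); p[i]=tuple(k[j]+[u-r,v-r])
X,e=tri(c[5],p[5],c[6],p[6]); print(X,e)
for z in (30,35,40,45): print(z,plane(c[5],*p[5],z),plane(c[6],*p[6],z),plane(c[5],371.2,207.2,z))
```

```text
5 [   0    0   32   32 1024] [315.5 202.5]
6 [  3   4  26  26 514] [267.4 238.1]
[ 529.4 -343.6   48.2] 0.8402554439770995
30 [ 534.1 -345.3   30. ] [ 536.5 -348.7   30. ] [ 556.3 -280.6   30. ]
35 [ 532.7 -344.9   35. ] [ 534.7 -347.2   35. ] [ 554.6 -281.1   35. ]
40 [ 531.3 -344.5   40. ] [ 532.9 -345.8   40. ] [ 552.9 -281.6   40. ]
45 [ 529.9 -344.    45. ] [ 531.  -344.4   45. ] [ 551.2 -282.    45. ]
```

Button separation is 66.5 mm (66 expected), and the save cap is at about (531.5, -345) with its top at 40-48 mm. Move above it, then press with force feedback.

play_rows([
  [[-0.159, -0.171, 0, 0, 0, 0], [-0.159, -0.171, 0, 0, 0, 0], [0, 0, 0, 0, 0, 0], [0, 0, 0.213, 0, 0, 0], [0, 0, 0.213, 0, 0, 0], [0, 0, 0.213, 0, 0, 0], [0, 0, 0, 0, 0, 0], [0, 0, 0, 0, 0, 0], [0, 0, 0, 0, 0, 0], [0, 0, 0, 0, 0, 0]],
])

```text
time: 12.22
position: [532.0, -346.6, 92.1]
ee_rot: [[-0.971, 0.24, 0.004], [0.239, 0.971, -0.004], [-0.005, -0.003, -1.0]]
ft_force: [-0.3, 0.2, -0.1]
finger_gap: 0.1
```

```bash
python3 snap.py w7
python3 - <<'E'
from h import *
f=cv2.imread("pics/w7.png")[150:330,180:460]; t=ctrl.grab_frame("scene")[150:220,195:275]
cv2.imwrite("pics/c7.png",np.hstack([cv2.resize(f,(440,283)),cv2.convertScaleAbs(cv2.resize(t,(323,283)),alpha=1.6)]))
E
```

```text
12.2167 [ 532.023 -346.597   92.107] [[-0.971  0.24   0.004]
 [ 0.239  0.971 -0.004]
 [-0.005 -0.003 -1.   ]] 0.08336375453191132 [-0.327  0.206 -0.108]
```

View pics/c7.png

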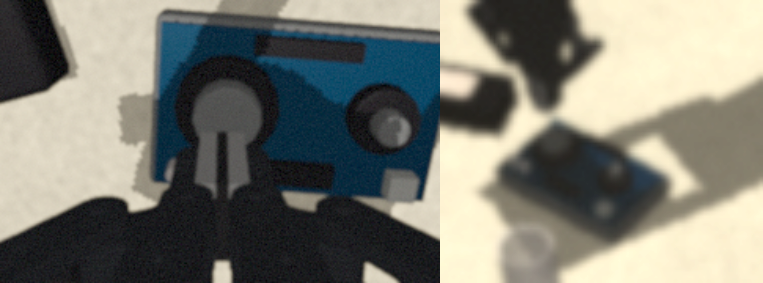

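The tips are aligned over the large cap, with the small button well clear. I'll descend in stages.

play_rows([
  [[0, 0, 0.08, 0, 0, 0], [0, 0, 0.08, 0, 0, 0], [0, 0, 0, 0, 0, 0], [0, 0, 0, 0, 0, 0], [0, 0, 0, 0, 0, 0], [0, 0, 0, 0, 0, 0]],
])

```text
time: 12.82
position: [530.2, -345.0, 64.5]
ee_rot: [[-0.971, 0.239, 0.0], [0.239, 0.971, -0.0], [-0.0, -0.0, -1.0]]
ft_force: [-0.5, 0.2, -0.1]
finger_gap: -0.2
```

play_rows([
  [[0, 0, 0.027, 0, 0, 0], [0, 0, 0.027, 0, 0, 0], [0, 0, 0, 0, 0, 0], [0, 0, 0, 0, 0, 0], [0, 0, 0, 0, 0, 0]],
])

```text
time: 13.23
position: [530.5, -345.2, 56.8]
ee_rot: [[-0.971, 0.239, 0.001], [0.239, 0.971, -0.001], [-0.001, -0.0, -1.0]]
ft_force: [-0.7, -0.5, 2.4]
finger_gap: 0.3
```

play_rows([
  [[0, 0, 0.013, 0, 0, 0], [0, 0, 0.013, 0, 0, 0], [0, 0, 0, 0, 0, 0], [0, 0, 0, 0, 0, 0], [0, 0, 0, 0, 0, 0]],
])

```text
time: 13.65
position: [530.5, -345.3, 53.1]
ee_rot: [[-0.971, 0.239, 0.001], [0.239, 0.971, -0.001], [-0.001, -0.001, -1.0]]
ft_force: [-0.3, -0.6, 5.8]
finger_gap: 0.0
```

play_rows([
  [[0, 0, 0.013, 0, 0, 0], [0, 0, 0, 0, 0, 0], [0, 0, 0, 0, 0, 0], [0, 0, 0, 0, 0, 0]],
])

```text
time: 13.98
position: [530.6, -345.3, 52.9]
ee_rot: [[-0.971, 0.239, 0.001], [0.239, 0.971, -0.001], [-0.001, -0.001, -1.0]]
ft_force: [-4.8, 3.2, 17.4]
finger_gap: -0.1
```

The force jumped to 17 N with no further travel, so the button is on its end stop. Release and retreat upward.

play_rows([
  [[0, 0, 0, 0, 0, 0], [0, 0, 0, 0, 0, 0], [0, 0, -0.05, 0, 0, 0], [0, 0, -0.2, 0, 0, 0], [0, 0, -0.2, 0, 0, 0], [0, 0, -0.2, 0, 0, 0], [0, 0, -0.2, 0, 0, 0], [0, 0, -0.2, 0, 0, 0], [0.1, 0, -0.2, 0, 0, 0], [0.2, 0, 0, 0, 0, 0], [0.2, 0, 0, 0, 0, 0], [0, 0, 0, 0, 0, 0], [0, 0, 0, 0, 0, 0], [0, 0, 0, 0, 0, 0], [0, 0, 0, 0, 0, 0]],
])

```text
time: 15.23
position: [458.0, -327.2, 237.8]
ee_rot: [[-0.971, 0.239, 0.0], [0.239, 0.971, 0.0], [-0.0, 0.0, -1.0]]
ft_force: [0.1, -0.8, -0.1]
finger_gap: 0.2
```

Run:
```python
from h import *
s=ctrl.read_state(); print(s["time"],s["position"],s["ft_force"])
a=ctrl.grab_frame("top"); cv2.imwrite("pics/top9.png",a)
d=cv2.absdiff(a,cv2.imread("pics/top0.png"))[150:240,150:365].max(2)
print("box-area changed px",(d>60).sum())
cv2.imwrite("pics/c9.png",cv2.convertScaleAbs(cv2.resize(a[80:290,140:540],(800,420),interpolation=cv2.INTER_CUBIC),alpha=1.5))
```

```text
15.2333 [ 457.98065461 -327.17870408  237.77346   ] [ 0.1249268  -0.76392872 -0.08224865]
box-area changed px 0
```

View pics/c9.png

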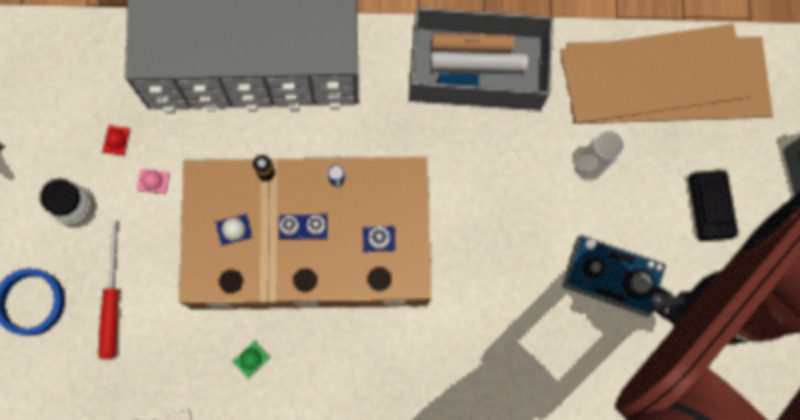

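Sensors, bystanders and look-alikes look unmoved, and the robot is in free air. Handing in.

```bash
python3 -c "
from plant import ctrl
print(ctrl.finish_job())"
```

```text
the job is handed in; nothing more can be done
None
```

I pointed at the two sensors in order, pressed and released the larger button, and handed the job in at about 15 s. No verdict is reported, so the results below are my own checks.

- **Two-eyed sensor:** held over it for about 2.5 s, tips roughly 19–26 mm above and within about 4 mm sideways.
- **Domed sensor:** held for over 2.3 s, tips roughly 21–23 mm above and within about 1 mm sideways.
- **Larger button:** travel stopped while the force jumped from 5.8 N to 17 N, which I took as the end stop. I then let go and backed off to free air; the force returned to about 0.8 N.

**Last checks:** the final top picture shows no changed pixels on or beside the box compared with the start, and the other visible bystanders look where they were. The arm hides the power brick in that picture, so I did not re-check it; the fingers stayed clear of it. That the button sprang back rests on the force, not a close look.

**Disagreements:** the measured sensor heights came out about 3–4 mm below the stated ones with the wrist camera (7–16 mm with the fixed cameras). I used the stated heights. Triangulation put the button cap at 48 mm, but the fingers met it at about 43–45 mm, so I relied on force there.

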